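# Fold the chest's rail away and push the offcut into the scrap carton

## Task

Clear the angle-iron offcut off the steel chest: fold the hinged rail away one section at a time, first the outer section flat against the middle one, then the two together flat against the fixed section, and then turn the catch fully in front of them. Then push the offcut along the chest top, without lifting it, over the far edge where the rail stood so that it drops into the carton below. Leave the jar, the valve and the wrench where they are.

Things in the scene. Friction and masses are not known exactly. Their poses are not given: they have to be found in the camera images.
- chest: Flat rusty steel tool chest, 300 (x) x 420 (y) x 90 mm high, fixed to the table. Origin at the centre of its underside; its x points to the far long edge (away from the robot at yaw 0), which carries the rail; its y runs along that edge. Flat top 90 mm above the table.
- chest_top (a point): Centre of the chest's top surface, axes as the chest's. The far edge is at x = 150 mm. With the rail folded, that edge is open from y = -40 to +210 mm. The offcut lies on the open side (+y).
- rail_fixed (a point): Middle of the rail's fixed section at chest-top height (chest x = 135, y = -115 mm). The rail is three aluminium sections, each 12 mm thick, standing 4 to 44 mm above the chest top. Unfolded they form a row at x = 135 mm: fixed y = -165 to -65, middle -45 to 51, outer 61 to 159. Folded they lie side by side 14 mm apart: fixed, outer in between, middle at x = 107 mm.
- outer (a joint): Angle of the outer section against the middle one: 0 in line with it, growing as it folds inwards (counter-clockwise seen from above), 3.14 folded flat against it (stop). Light friction, 0.035 N m; stays where it is left.
- middle (a joint): Angle of the middle section against the fixed one: 0 in line with it, growing as it folds inwards (counter-clockwise seen from above), 3.14 folded flat (stop). Carries the outer section along. Friction 0.22 N m; stays where it is left.
- catch (a joint): Angle of the catch: 0 pointing square to the rail, back from the far edge (chest -x); it grows turning clockwise seen from above, and at 1.57 (stop) the catch points along chest +y and lies in front of the folded sections. From -0.5 to 1.57; stays where it is left (friction 0.06 N m).
- outer_knob (a point): On the outer section's knob: an upright black round knob 18 mm in diameter, 45 mm high, standing on the section's top (44 to 89 mm above the chest top). This point is on its axis, 70 mm above the chest top, 85 mm from hinge 2 along the section and 7 mm to the side of that hinge's axis. The knob spins freely on its spindle.
- middle_knob (a point): The same kind of free-spinning knob on the middle section; this point is on its axis, 70 mm above the chest top, 80 mm from hinge 1 along the section and 14 mm to the side of that hinge's axis.
- middle_hinge (a point): Hinge 1, between the fixed and middle sections: on its vertical axis at chest-top height (chest x = 121, y = -55 mm).
- outer_hinge (a point): Hinge 2, between the middle and outer sections: on its vertical axis at chest-top height; it moves with the middle section, 110 mm from hinge 1.
- catch_hinge (a point): Vertical axis of the catch at chest-top height (chest x = 95, y = -190 mm): a round post 16 mm in diameter, 40 mm high. The catch is a plain steel bar that reaches 70 mm from this axis, 8 mm thick, standing 4 to 34 mm above the chest top.
- catch_tip (a point): Free end of the catch, 70 mm from its axis, 19 mm above the chest top.
- offcut: Bare steel angle-iron offcut lying loose on the chest top, 80 mm long (its y), 0.25 to 0.45 kg: a flat leg 50 mm wide (its x) and 6 mm thick, and an upright leg 6 mm thick and 50 mm high along its -x edge (the side towards the robot). Origin at the centre of its underside.
- carton: Open cardboard carton fixed on the table against the far side of the chest, 220 (x) x 320 (y) x 55 mm high outside, 5 mm walls. Origin at the centre of its underside, axes as the chest's.
- jar: Bystander: glass jar with a steel cap, 48 mm in diameter, 70 mm high, on the chest top. Origin at the centre of its underside.
- valve: Bystander: small brass valve with a grey wheel, 44 mm in diameter, 59 mm high, on the chest top. Origin at the centre of its underside.
- wrench: Bystander: steel wrench lying on the table to the robot's left of the chest.

How it is judged (in metres and radians):
On the way, in this order (a step that is already met when the one before it is completed fails the run):
1. the outer section is folded against the middle one (within 11 degrees), while the middle one still stands along the edge (within 35 degrees) (value of joint outer above 2.95 rad and value of joint middle below 0.6 rad), for 0.2 s.
2. both are folded against the fixed section (within 11 degrees) (value of joint each of outer, middle above 2.95 rad), for 0.2 s.
3. the catch is turned in front of them (within 11 degrees of its stop) (all of step 2 and value of joint catch above 1.38 rad), for 0.2 s.
4. the offcut lies in the carton (x of offcut in the frame of carton between -0.105 and 0.105 m and y of offcut in the frame of carton between -0.155 and 0.155 m and height (world z) of offcut below 0.055 m), for 0.2 s.
At the end, for the whole second after the job is handed in: Outer and middle rail sections folded within 11 degrees (0.19 rad) of flat, the catch within 11 degrees of its stop in front of them, and the offcut at rest inside the carton (all of step 3 and all of step 4 and linear speed of offcut below 0.02 m/s); the robot touches nothing.
It fails at once if a bystander is moved by more than 25 mm (distance of any of jar, valve, wrench from where it was at the start of the episode above 0.025 m).
It fails at once if the middle section is folded more than 60 degrees while the outer one is not folded against it (value of joint middle above 1.05 rad and value of joint outer below 2.5 rad).
It fails at once if the offcut is lifted more than 30 mm off the chest top (z of offcut in the frame of chest_top above 0.03 m).
It also fails if it takes over 72 s, if anything falls off the work surface, if the arm or the gripper's body presses on something with over 40 N, if the wrist force passes 120 N, or if a joint passes its speed limit or range.

## Robot

A 6-joint arm with a two-finger parallel gripper is mounted at the origin on the work surface. World frame = base frame: x ahead of the robot, y to its left, z up, the work surface at z = 0. Lengths are in mm, angles in rad, forces in N, time in s.
With the tool pointing down it reaches from about 275 to 975 mm from the base axis. Payload 8.4 kg.
Tool frame: the origin (TCP) lies on the centre line of the jaws, within the pads' length; the fingertips stand 8 mm ahead of it and the grasp point (between the pads) lies 11 mm behind it (robot.tcp_to_tips is the distance from the TCP to the fingertips, in mm); z points along the fingers, y is the line along which they close (so a half turn about z gives the same grasp; the last joint's range is limited). The gripper opens to 92 mm and grips with 3 to 60 N. Pads are 20 mm wide; open, the fingers measure 128 mm over their backs; the gripper's body (75 mm by 189 mm) begins 69 mm behind the grasp point.
Start: joints at [1.147, 0.353, 1.633, -0, 1.155, -0.002], TCP at [255.876, 570.224, 222.583] pointing down, gripper open.
Joint ranges: [-2.63, 2.63], [-0.92, 2.1], [0.06, 2.66], [-1.3, 4.44], [0, 2.69], [-3.02, 3.02]. Speed limits (rad/s): [2.22, 2.22, 2.79, 3.14, 3.14, 3.14].

## Interface

Orientations are given as [roll, pitch, yaw] about the fixed x, y, z axes, in that order (R = Rz(yaw) Ry(pitch) Rx(roll)).
In Python, from station import read_state, imaging, robot gives the robot as it stands.
- The arm moves only by the tool send_rows, never from a script. Its argument "deltas" is a list of rows, each a list of 3 entries, a list of its own where there are three numbers: the finger opening in cm, from 0 to 9.19, then the shift along the tool's x, y, z in cm, then the turn about the tool's z in degrees. A call has 1 to 5 rows; each row is the pose to reach, as a shift and turn from the pose commanded when the call began, along the tool's axes at that moment; what a row does not reach only later rows make up. A row lasts 1/8 s, in which the tool goes at most 62.5 mm and 10.7 degrees, less where a joint would pass 70% of its speed; a pose out of reach is approached as far as the arm can. A call with a gripper value outside its range is refused whole. The fingers move at their own pace and stop on an object; "force" is the grip in N (left out, the last holds). Time passes only in rows, so rows that repeat a pose let the fingers close. It gives the time, the measured TCP pose, the force, the opening and the grip force at its end, in the units of the state.
- read_state(): the state, without advancing time (a new reading comes with each control period).
- imaging.grab_frame(name): name is "side" or "top" or "wrist"; returns the picture (480x640x3 uint8, red, green, blue); there is no depth.
- imaging.camera_info(name): a dict with "fov_y" (degrees; the focal length in pixels is half the picture's height over the tangent of half this angle, whatever the lens; pixels are square), "cx", "cy" (the principal point, pixels), "position" and "orientation" of the camera in the world; the wrist camera has in their place "hand_eye" (4x4, takes a point from camera to tool coordinates, whose origin is the TCP and whose axes are the flange's). Camera axes: x right, y down, z forward; pixel columns grow to the right and rows downward; lengths in mm; the calibration is good to about 2 mm. A picture is of the moment at which its call begins: read the wrist's pose just before it. camera_info takes no time and is no camera call.
- robot.finish_job(): hands the job in; it is judged then, once.
The state is a dict: "time": time; "joint_pos": joint angles; "qd": joint speeds; "tau": joint torques, N m; "tool_pos": TCP position; "orientation": TCP orientation; "force": force on the tool from outside, world axes, zero at the start; "moment": the same for the moment, N m; "grip_width": opening from 0.0 (shut) to 1.0 (fully open); "grasp_force": force on a finger pad.
Only numpy, scipy, OpenCV 4.12 (cv2) and the standard library are available. Lean on these libraries where they do the work, as an engineer would, in place of code of your own. Each camera call takes 0.05 s, during which the arm holds its last target. There are 200 camera calls.

## Working session

There is one attempt and no reset: what is moved stays moved. The work goes in short steps, Python scripts to look and compute and a tool call to move; the robot and the scene stay as the last step left them, time stands still between calls to the robot, and variables do not carry over. Pictures are saved under pics/ and viewed, at most 11 in all, crops included, and the job is handed in when it is done.

Besides the shell and the picture viewer there is one more tool, called after ">>>" as name([rows], argument=value, ...), one row to a line, values as JSON. send_rows: Moves the arm, as the interface text tells. Its arguments: {"type":"object","properties":{"deltas":{"type":"array"},"force":{"type":"number"}},"required":["deltas"]}

```bash
ls; mkdir -p pics
python3 - <<'E'
from station import read_state, imaging, robot
import cv2
for n in ("side","top"):
    im=imaging.grab_frame(n); cv2.imwrite(f"pics/{n}0.png",im[:,:,::-1]); print(n,imaging.camera_info(n))
print(imaging.camera_info("wrist"),read_state(),robot.tcp_to_tips)
E
```

```text
pics
side {'fov_y': 45.008546185012115, 'cx': 323.4473194256504, 'cy': 238.12025520267164, 'position': array([ -55.65371073, -697.69455182,  825.12080465]), 'orientation': array([-2.17793017, -0.02022733, -0.6207718 ])}
top {'fov_y': 43.59563455507224, 'cx': 317.7506537097937, 'cy': 240.6186274380841, 'position': array([ 400.61530535,  140.46902389, 1203.89049131]), 'orientation': array([-2.97033971, -0.02206422, -1.57872881])}
{'fov_y': 71.56868174406168, 'cx': 320.2440844155029, 'cy': 241.0864714344144, 'hand_eye': array([[-8.70300998e-04, -9.60340816e-01, -2.78827473e-01,
         7.87744062e+01],
       [ 9.99998303e-01, -1.28856999e-03,  1.31682444e-03,
        -9.05935061e-02],
       [-1.62388897e-03, -2.78825854e-01,  9.60340307e-01,
        -1.62414389e+02],
       [ 0.00000000e+00,  0.00000000e+00,  0.00000000e+00,
         1.00000000e+00]])} {'time': 0.1, 'joint_pos': array([ 1.14659500e+00,  3.53579315e-01,  1.63403957e+00, -5.20367592e-05,
        1.15518334e+00, -2.42239598e-03]), 'qd': array([-0.00060555, -0.00222385, -0.00234259,  0.00091816,  0.00140918,
       -0.0021549 ]), 'tau': array([-7.77306541e-04, -5.94904518e+01, -3.34931445e+01,  6.98221056e-02,
        1.82628713e-02, -6.83184410e-06]), 'tool_pos': array([255.72012251, 569.83070978, 221.94712669]), 'orientation': array([-3.14038296e+00,  4.46511587e-05,  2.71983479e+00]), 'force': array([-0.16915063, -0.73610295, -0.65610239]), 'moment': array([0.03667733, 0.02623025, 0.01488283]), 'grasp_force': 0.0, 'grip_width': 0.9985500062461632} 8.0
```

View pics/top0.png

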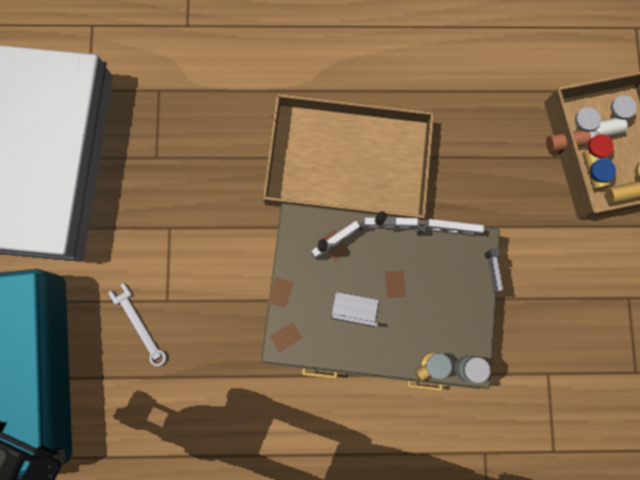

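View pics/side0.png

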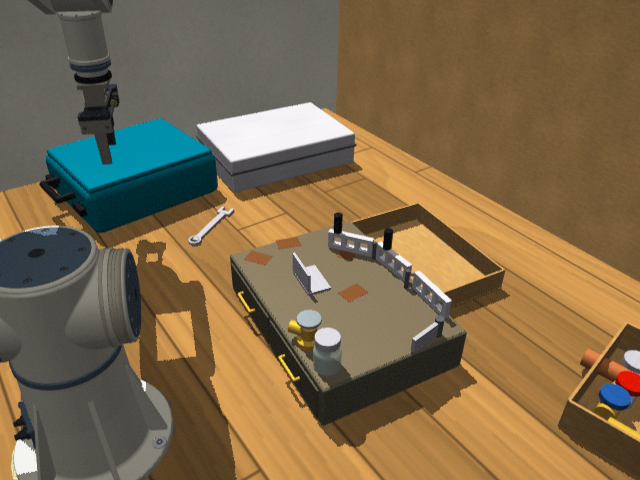

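The top view shows the chest top with corners near (282,205), (499,230), (492,387) and (263,361). The knobs are near (381,218) and (322,245), the catch runs from about (490,256) to (499,290), and the offcut is near (356,308). The jar and valve are at (476,370) and (437,367). The outer section is already partly folded.

```bash
cat > h.py <<'E'
import numpy as np, cv2
from scipy.spatial.transform import Rotation as Ro
from station import read_state, imaging, robot
def cam(n):
    c=imaging.camera_info(n); f=240/np.tan(np.radians(c['fov_y'])/2)
    if n=='wrist':
        s=read_state(); T=np.eye(4); T[:3,:3]=Ro.from_euler('xyz',s['orientation']).as_matrix(); T[:3,3]=s['tool_pos']
        M=T@c['hand_eye']; return f,c['cx'],c['cy'],M[:3,:3],M[:3,3]
    return f,c['cx'],c['cy'],Ro.from_euler('xyz',c['orientation']).as_matrix(),np.array(c['position'])
def ray(C,u,v):
    f,cx,cy,R,p=C; d=R@np.array([(u-cx)/f,(v-cy)/f,1]); return p,d/np.linalg.norm(d)
def onz(C,u,v,z):
    p,d=ray(C,u,v); return p+d*(z-p[2])/d[2]
def proj(C,P):
    f,cx,cy,R,p=C; q=R.T@(np.array(P)-p); return np.array([f*q[0]/q[2]+cx,f*q[1]/q[2]+cy])
E
python3 - <<'E'
from h import *
C=cam('top')
im=cv2.imread('pics/top0.png'); 
print(im[340,400],im[320,300],im[250,400])
cor=np.array([onz(C,*p,90) for p in [(282,205),(499,230),(492,387),(263,361)]])
print(cor.round(1)); 
for i in range(4): print(np.linalg.norm(cor[i]-cor[(i+1)%4]).round(1))
print(cor.mean(0)); 
v=cor[0]-cor[1]+cor[3]-cor[2]; print(np.degrees(np.arctan2(-v[0],v[1])))
v=cor[0]-cor[3]+cor[1]-cor[2]; print(np.degrees(np.arctan2(v[1],v[0])))
cv2.imwrite('pics/topc.png',cv2.resize(im[195:395,255:505],None,fx=3,fy=3,interpolation=cv2.INTER_CUBIC))
E
```

```text
[ 88 107 116] [ 93 114 123] [ 86 103 115]
[[ 662.1  181.8   90. ]
 [ 612.2 -230.8   90. ]
 [ 321.6 -200.6   90. ]
 [ 371.5  215.6   90. ]]
415.6
292.2
419.2
292.6
[491.83475324  -8.47607855  90.        ]
-6.87003622298064
-6.288548660105583
```

View pics/topc.png

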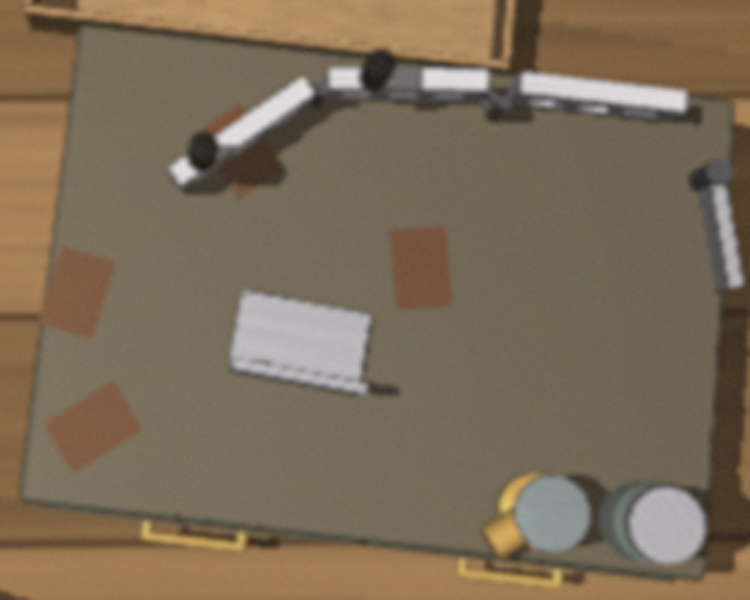

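The crop (3x, offset 255,195) shows the knobs at (203,150) and (378,70), the fixed section from (521,82) to (687,100), and the catch post at (713,175) with its tip at (735,288). The offcut's upright leg is along its near edge, from (233,367) to (367,388).

Run:
```python
from h import *
C=cam('top'); S=cam('side')
im=cv2.imread('pics/top0.png'); 
hsv=cv2.cvtColor(im,cv2.COLOR_BGR2HSV).astype(int)
print(hsv[340,400],hsv[395,400],hsv[300,250],hsv[150,350])
m=((hsv[...,1]<95)).astype(np.uint8); m[:195]=0;m[400:]=0;m[:,:240]=0;m[:,520:]=0
# edge fits: far edge pixels for columns, etc. via first/last in column
def fit(pts):
    vx,vy,x,y=cv2.fitLine(np.array(pts,np.float32),cv2.DIST_HUBER,0,.01,.01).ravel(); return np.cross([x,y,1],[x+vx,y+vy,1])
cols=lambda r,f:[(c,f(np.where(m[:,c])[0])) for c in r if m[:,c].any()]
rows=lambda r,f:[(f(np.where(m[r_])[0]),r_) for r_ in r if m[r_].any()]
far=fit([(c,r-.5) for c,r in cols(list(range(290,320))+list(range(484,490)),min)])
near=fit([(c,r+.5) for c,r in cols(list(range(270,300))+list(range(350,400)),max)])
left=fit([(c-.5,r) for c,r in rows(range(220,350),min)])
X=lambda a,b:(lambda p:p[:2]/p[2])(np.cross(a,b))
pf,pn=X(far,left),X(near,left); print(pf,pn)
a,b=onz(C,*pf,90),onz(C,*pn,90); print(a,b,np.linalg.norm(a-b))
d=lambda q:(255+q[0]/3,195+q[1]/3)
for n,q,z in [('oknob',(203,150),156),('mknob',(378,70),156),('fixA',(521,82),134),('fixB',(687,100),134),('post',(720,165),130),('tip',(735,285),124),('offL',(234,364),140),('offR',(366,387),140),('offfarL',(244,291),96),('offfarR',(371,315),96),('jar',(667,525),160),('valve',(553,513),149)]:
    print(n,onz(C,*d(q),z).round(1))
cv2.imwrite('pics/m.png',m*255)
```

```text
[ 20  62 116] [ 15 122 153] [ 16 124 105] [ 16 116 178]
[281.40318294 202.01426915] [260.30913958 363.31494292]
[667.93238906 182.94569795  90.        ] [367.41119643 220.4959438   90.        ] 302.8580660705096
oknob [573.8 107.3 156. ]
mknob [621.7   2.5 156. ]
fixA [618.6 -87.6 134. ]
fixB [ 607.  -188.7  134. ]
post [ 567.5 -207.9  130. ]
tip [ 495.  -214.7  124. ]
offL [449.   89.7 140. ]
offR [435.   12.3 140. ]
offfarL [495.6  80.9  96. ]
offfarR [480.3   2.9  96. ]
jar [ 355.1 -155.5  160. ]
valve [362.  -92.9 149. ]
```

```bash
cat >> h.py <<'E'
c0=np.array([492.5,-7.5]); psi=np.radians(-6.7)
Rc=np.array([[np.cos(psi),-np.sin(psi)],[np.sin(psi),np.cos(psi)]])
w=lambda p:c0+Rc@np.array(p[:2]); ch=lambda p:Rc.T@(np.array(p[:2])-c0)
def rows(wps):
    """wps: (chest x, chest y, world z, world yaw deg, opening cm) -> rows relative to the present pose"""
    s=read_state(); R=Ro.from_euler('xyz',s['orientation']).as_matrix(); yaw=np.degrees(np.arctan2(R[1,0],R[0,0]))
    print('now chest',ch(s['tool_pos']).round(1),'z',s['tool_pos'][2].round(1),'yaw',yaw.round(1),'t',s['time'],'F',s['force'].round(1),'g',round(s['grip_width']*9.19,2))
    for x,y,z,a,o in wps:
        d=R.T@(np.array([*w((x,y)),z])-s['tool_pos']); t=-((a-yaw+180)%360-180)
        print([o,(d/10).round(2).tolist(),round(t,1)])
def arc(h,r,angs): return [(h[0]+r*np.cos(np.radians(a)),h[1]+r*np.sin(np.radians(a))) for a in angs]
E
python3 -c "
from h import *
k=(67.3,123.5)
rows([(*k,222,120,7),(*k,190,120,7),(*k,150,120,7)])"
```

```text
now chest [-302.5  545.8] z 221.9 yaw 155.8 t 0.1 F [-0.2 -0.7 -0.7] g 9.18
[7, [-47.95, -29.18, 0.03], np.float64(35.8)]
[7, [-47.95, -29.18, 3.23], np.float64(35.8)]
[7, [-47.95, -29.17, 7.23], np.float64(35.8)]
```

>>> send_rows([
  [7,[-10,-6,0],8],
  [7,[-15,-9.1,0],16],
  [7,[-20,-12.2,0],24],
  [7,[-25,-15.2,0],32],
  [7,[-30,-18.3,0],35.8],
])

```text
time: 0.72
tool_pos: [433.5, 310.8, 222.5]
orientation: [-3.142, 0.0, 2.092]
force: [1.4, 0.0, 0.1]
grip_width: 0.764
grasp_force: 0.0
```

```bash
python3 -c "
from h import *
k=(67.3,123.5)
rows([(*k,200,120,7)])"
```

```text
now chest [-95.7 309.2] z 222.5 yaw 119.9 t 0.725 F [1.4 0.  0.1] g 7.02
[7, [-24.63, 2.03, 2.25], np.float64(-0.1)]
```

>>> send_rows([
  [7,[-6.2,0.5,0],0],
  [7,[-12.4,1,0],0],
  [7,[-18.6,1.5,0],0],
  [7,[-24.6,2,1],0],
  [7,[-24.6,2,2],0],
])

```text
time: 1.35
tool_pos: [574.9, 106.4, 202.0]
orientation: [3.141, 0.001, 2.091]
force: [-0.6, 0.3, -0.0]
grip_width: 0.763
grasp_force: 0.0
```

Run:
```python
from h import *
rows([(67.3,123.5,150,120,7)])
C=cam('wrist'); im=imaging.grab_frame('wrist'); cv2.imwrite('pics/w1.png',im[:,:,::-1])
for p in [(67.3,123.5),(127,25)]: print(proj(C,[*w(p),179]))
for p in [(-150,210),(150,210)]: print(proj(C,[*w(p),90]))
```

```text
now chest [ 68.6 122.7] z 202.0 yaw 119.8 t 1.35 F [-0.6  0.3 -0. ] g 7.02
[7, [0.14, -0.06, 5.2], np.float64(-0.2)]
[319.18465801 279.02228526]
[304.28002429 432.2451739 ]
[139.95724453 -38.62131037]
[459.74499414 215.13377334]
```

View pics/w1.png

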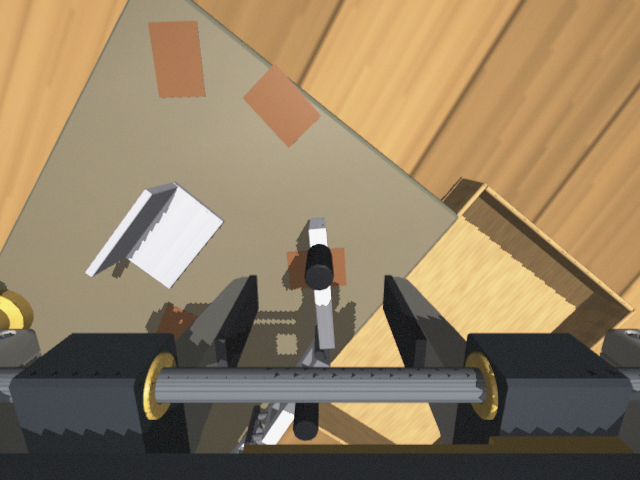

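The wrist view shows the outer knob's top at about (319,276), against a predicted (319,279), and the chest corner at (457,214), against (460,215). The chest frame is good, so I'll grip the knob.

>>> send_rows([
  [7,[0.1,0,3],0],
  [7,[0.1,0,5.2],0],
  [3,[0.1,0,5.2],0],
  [1.5,[0.1,0,5.2],0],
  [1.5,[0.1,0,5.2],0],
], force=6)

```text
time: 2.02
tool_pos: [573.2, 111.1, 151.7]
orientation: [3.14, 0.001, 2.095]
force: [0.2, 0.3, 0.7]
grip_width: 0.46
grasp_force: 0.0
```

Run:
```python
from h import *
h=(117.2,55.2)
rows([(*p,150,119.8+8*(i+1),1.5) for i,p in enumerate(arc(h,85.3,np.arange(136,187,10)))])
```

```text
now chest [ 66.3 127.2] z 151.7 yaw 120.1 t 2.025 F [0.2 0.3 0.7] g 4.23
[1.5, [-0.39, -1.6, 0.17], np.float64(-7.7)]
[1.5, [-0.76, -3.04, 0.17], np.float64(-15.7)]
[1.5, [-1.37, -4.4, 0.17], np.float64(-23.7)]
[1.5, [-2.2, -5.63, 0.17], np.float64(-31.7)]
[1.5, [-3.24, -6.69, 0.17], np.float64(-39.7)]
[1.5, [-4.45, -7.56, 0.16], np.float64(-47.7)]
```

>>> send_rows([
  [1.5,[-0.4,0,0.1],0],
  [1.5,[-0.4,0,0.1],0],
  [1.5,[-0.4,0,0.1],0],
  [1.5,[-0.4,0,0.1],0],
  [1.5,[-0.4,0,0.1],0],
], force=6)

```text
time: 2.65
tool_pos: [574.9, 106.9, 149.7]
orientation: [3.141, 0.0, 2.095]
force: [0.4, -1.6, 1.4]
grip_width: 0.193
grasp_force: 6.0
```

Run:
```python
from h import *
h=(117.2,55.2)
rows([(*p,150,119.8+8*(i+1),1.5) for i,p in enumerate(arc(h,85.3,np.arange(136,187,10)))])
print(read_state()['grasp_force'])
```

```text
now chest [ 68.4 123.2] z 149.7 yaw 120.0 t 2.65 F [ 0.4 -1.6  1.4] g 1.77
[1.5, [0.05, -1.54, -0.03], np.float64(-7.8)]
[1.5, [-0.32, -2.98, -0.03], np.float64(-15.8)]
[1.5, [-0.93, -4.33, -0.03], np.float64(-23.8)]
[1.5, [-1.77, -5.56, -0.03], np.float64(-31.8)]
[1.5, [-2.8, -6.63, -0.03], np.float64(-39.8)]
[1.5, [-4.01, -7.49, -0.03], np.float64(-47.8)]
6.000176444649696
```

>>> send_rows([
  [1.5,[0,-1.5,0],-8],
  [1.5,[-0.3,-3,0],-16],
  [1.5,[-0.9,-4.3,0],-24],
  [1.5,[-1.8,-5.6,0],-32],
  [1.5,[-2.8,-6.6,0],-40],
])

```text
time: 3.28
tool_pos: [530.9, 49.7, 149.7]
orientation: [3.141, -0.001, 2.798]
force: [0.9, 0.9, 1.5]
grip_width: 0.191
grasp_force: 6.0
```

Run:
```python
from h import *
h=(117.2,55.2)
rows([(*p,150,159.8+8*(i+1),1.5) for i,p in enumerate(arc(h,85.3,[176,186,196,206,216,226]))])
```

```text
now chest [31.5 61.3] z 149.7 yaw 160.3 t 3.275 F [0.9 0.9 1.5] g 1.76
[1.5, [-0.07, -0.0, -0.03], np.float64(-7.5)]
[1.5, [-0.43, -1.44, -0.03], np.float64(-15.5)]
[1.5, [-1.03, -2.8, -0.03], np.float64(-23.5)]
[1.5, [-1.86, -4.03, -0.03], np.float64(-31.5)]
[1.5, [-2.89, -5.1, -0.03], np.float64(-39.5)]
[1.5, [-4.1, -5.98, -0.03], np.float64(-47.5)]
```

Tracking is excellent. The next 50 degrees follow.

>>> send_rows([
  [1.5,[-0.4,-1.5,0],-8],
  [1.5,[-1,-2.8,0],-16],
  [1.5,[-1.9,-4,0],-24],
  [1.5,[-2.9,-5.1,0],-32],
  [1.5,[-4.1,-6,0],-38],
])

```text
time: 3.9
tool_pos: [550.0, -20.8, 149.8]
orientation: [3.141, 0.001, -2.823]
force: [0.8, 1.6, 0.3]
grip_width: 0.195
grasp_force: 6.0
```

Run:
```python
from h import *
h=(117.2,55.2)
rows([(*p,150,198+7*(i+1),1.5) for i,p in enumerate(arc(h,85.3,[226,236,246,256,266,274]))])
```

```text
now chest [58.7 -6.5] z 149.8 yaw -161.8 t 3.9 F [0.8 1.6 0.3] g 1.79
[1.5, [0.05, 0.06, -0.02], np.float64(-6.8)]
[1.5, [-0.6, -1.28, -0.02], np.float64(-13.8)]
[1.5, [-1.48, -2.48, -0.02], np.float64(-20.8)]
[1.5, [-2.55, -3.51, -0.02], np.float64(-27.8)]
[1.5, [-3.78, -4.34, -0.02], np.float64(-34.8)]
[1.5, [-4.86, -4.84, -0.01], np.float64(-41.8)]
```

>>> send_rows([
  [1.5,[-0.6,-1.3,0],-8],
  [1.5,[-1.5,-2.5,0],-16],
  [1.5,[-2.5,-3.5,0],-24],
  [1.5,[-3.8,-4.3,0],-32],
  [1.5,[-4.5,-4.7,0],-40],
])

```text
time: 4.53
tool_pos: [607.6, -50.3, 149.7]
orientation: [3.141, 0.002, -2.125]
force: [-9.4, 6.7, 6.6]
grip_width: 0.197
grasp_force: 6.2
```

Run:
```python
from h import *
h=(117.2,55.2)
rows([(*p,150,238,1.5) for i,p in enumerate(arc(h,85.3,[271,274,277]))])
p=ch(read_state()['tool_pos']); print(np.degrees(np.arctan2(p[1]-h[1],p[0]-h[0]))%360, np.hypot(*(p-h)))
```

```text
now chest [119.3 -29.1] z 149.7 yaw -121.7 t 4.525 F [-9.4  6.7  6.6] g 1.81
[1.5, [0.12, 0.01, -0.03], np.float64(0.3)]
[1.5, [-0.09, -0.38, -0.03], np.float64(0.3)]
[1.5, [-0.32, -0.77, -0.03], np.float64(0.3)]
271.4290328663514 84.30387471061981
```

>>> send_rows([
  [1.5,[0,0,0],0],
  [1.5,[0,0,0],0],
  [4.5,[0,0,0],0],
  [4.5,[0,0,0],0],
  [4.5,[0,0,0],0],
])

```text
time: 5.15
tool_pos: [606.8, -51.6, 149.5]
orientation: [3.141, -0.0, -2.129]
force: [-0.7, 0.3, 0.4]
grip_width: 0.48
grasp_force: 0.0
```

>>> send_rows([
  [4.5,[0,0,0],0],
  [4.5,[0,0,-2.5],0],
  [4.5,[0,0,-5],0],
  [7,[0,0,-5],10],
  [7,[0,0,-5],20],
])

```text
time: 5.78
tool_pos: [607.1, -51.5, 200.1]
orientation: [-3.141, 0.001, -2.484]
force: [-0.2, 0.4, -0.6]
grip_width: 0.686
grasp_force: 0.0
```

Run:
```python
from h import *
k=(127,25)
rows([(*k,200,90,7)])
im=imaging.grab_frame('top'); cv2.imwrite('pics/t2.png',cv2.resize(im[195:395,255:505,::-1],None,fx=3,fy=3,interpolation=cv2.INTER_CUBIC))
```

```text
now chest [119.  -30.3] z 200.1 yaw -142.3 t 5.775 F [-0.2  0.4 -0.6] g 6.31
[7, [-4.44, 3.39, 0.01], np.float64(127.7)]
```

View pics/t2.png

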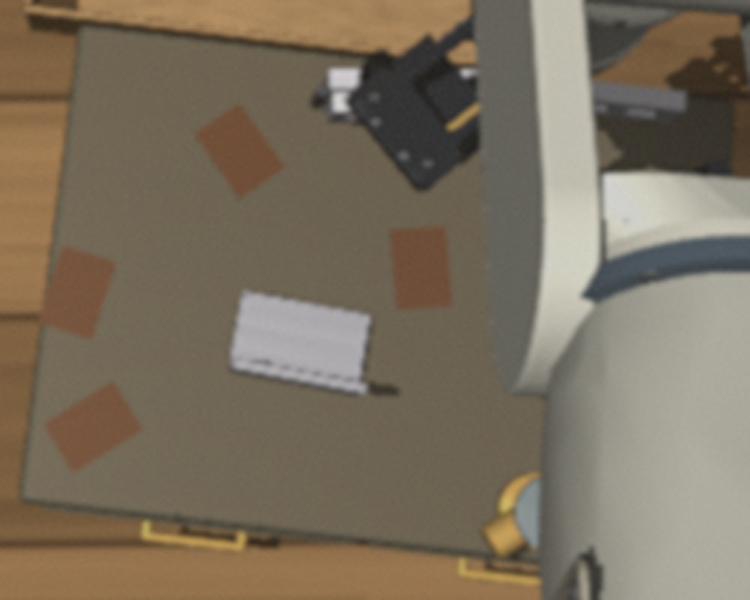

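The crop shows the outer section lying flat beside the middle one, with their ends at (340,77) and (340,100). The middle section hasn't moved. Next is the middle knob.

>>> send_rows([
  [7,[-2,1.6,0],10.5],
  [7,[-4.4,3.4,0],21],
  [7,[-4.4,3.4,0],31.5],
  [7,[-4.4,3.4,0],42],
  [7,[-4.4,3.4,0],52.5],
])

```text
time: 6.45
tool_pos: [620.6, 2.6, 199.4]
orientation: [-3.141, -0.0, 2.886]
force: [-0.5, -0.6, -0.2]
grip_width: 0.754
grasp_force: 0.0
```

>>> send_rows([
  [7,[0,0,0],10.5],
  [7,[0,0,0],21],
  [7,[0,0,0],31.5],
  [7,[0,0,0],42],
  [7,[0,0,0],52.5],
])

```text
time: 7.08
tool_pos: [620.6, 2.4, 199.5]
orientation: [-3.141, 0.0, 1.97]
force: [-0.3, 0.4, -0.6]
grip_width: 0.761
grasp_force: 0.0
```

>>> send_rows([
  [7,[0,0,0],10.5],
  [7,[0,0,0],13],
  [7,[0,0,0],13],
])

```text
time: 7.45
tool_pos: [620.6, 2.4, 199.5]
orientation: [-3.141, 0.0, 1.748]
force: [-1.0, -0.9, 0.3]
grip_width: 0.761
grasp_force: 0.0
```

Run:
```python
from h import *
k=(127,25)
rows([(*k,150,100,7)])
C=cam('wrist'); im=imaging.grab_frame('wrist'); cv2.imwrite('pics/w2.png',im[:,:,::-1])
for p in [k]: print(proj(C,[*w(p),179]),proj(C,[*w(p),134]))
g=im[200:400,220:420].max(2); ys,xs=np.where(g<45); print(len(xs))
```

```text
now chest [126.1  24.8] z 199.5 yaw 100.2 t 7.45 F [-1.  -0.9  0.3] g 6.99
[7, [-0.01, 0.1, 4.95], np.float64(0.2)]
[321.82686315 283.10165266] [321.46986121 258.29962341]
5440
```

View pics/w2.png

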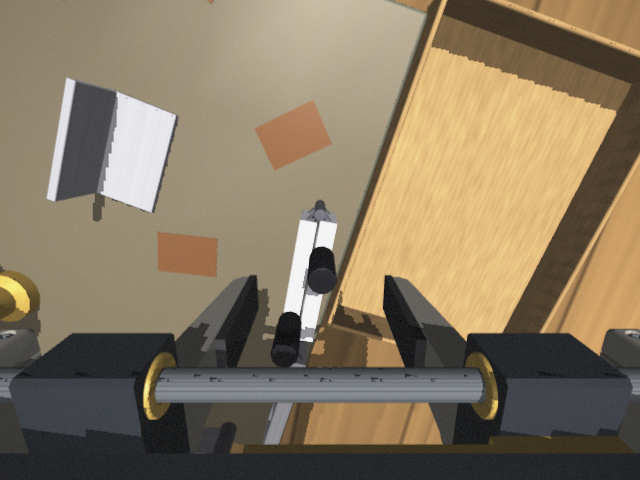

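The middle knob's top is at about (322,280), against a predicted (322,283). The outer knob is beside it at (287,350), clear of the fingers. Descending to grip.

>>> send_rows([
  [5,[0,0.1,3],0],
  [3,[0,0.1,4.9],0],
  [1.5,[0,0.1,4.9],0],
  [1.5,[0,0.1,4.9],0],
  [1.5,[0,0.1,4.9],0],
], force=8)

```text
time: 8.12
tool_pos: [622.3, 2.7, 151.6]
orientation: [3.14, 0.0, 1.746]
force: [0.0, 0.6, 0.1]
grip_width: 0.241
grasp_force: 0.0
```

>>> send_rows([
  [1.5,[0,0,0],0],
  [1.5,[0,0,0],0],
])

```text
time: 8.38
tool_pos: [622.0, 2.7, 151.4]
orientation: [3.141, 0.0, 1.746]
force: [-0.8, 0.0, 6.5]
grip_width: 0.194
grasp_force: 8.0
```

```bash
cat > mid.py <<'E'
from h import *
import sys
a0,y0=map(float,sys.argv[1:3]); h=(121,-55)
p=ch(read_state()['tool_pos']); print('angle',np.degrees(np.arctan2(p[1]-h[1],p[0]-h[0]))%360,'r',np.hypot(*(p-h)), 'gf',read_state()['grasp_force'])
rows([(*p,150,y0+8*(i+1),1.5) for i,p in enumerate(arc(h,81.2,a0+10*np.arange(1,6)))])
E
python3 mid.py 85.5 100
```

```text
angle 85.39556602595484 r 80.45429833858164 gf 8.001694679260254
now chest [127.5  25.2] z 151.4 yaw 100.0 t 8.375 F [-0.8  0.   6.5] g 1.78
[1.5, [0.47, -1.35, 0.13], np.float64(-8.0)]
[1.5, [0.62, -2.75, 0.13], np.float64(-16.0)]
[1.5, [0.53, -4.17, 0.13], np.float64(-24.0)]
[1.5, [0.19, -5.54, 0.13], np.float64(-32.0)]
[1.5, [-0.38, -6.84, 0.13], np.float64(-40.0)]
```

>>> send_rows([
  [1.5,[0.4,-1.4,0],-8],
  [1.5,[0.6,-2.8,0],-16],
  [1.5,[0.5,-4.2,0],-24],
  [1.5,[0.2,-5.5,0],-32],
  [1.5,[-0.4,-6.8,0],-40],
])

```text
time: 9.0
tool_pos: [556.5, -13.0, 151.4]
orientation: [3.139, 0.002, 2.449]
force: [4.2, 0.0, 2.0]
grip_width: 0.191
grasp_force: 8.0
```

```bash
python3 mid.py 135.5 140
```

```text
angle 134.9101029912988 r 80.4277112911739 gf 7.999857813119888
now chest [64.2  2. ] z 151.4 yaw 140.3 t 9.0 F [4.2 0.  2. ] g 1.76
[1.5, [0.25, -1.47, 0.14], np.float64(-7.7)]
[1.5, [0.17, -2.89, 0.14], np.float64(-15.7)]
[1.5, [-0.16, -4.26, 0.13], np.float64(-23.7)]
[1.5, [-0.73, -5.56, 0.13], np.float64(-31.7)]
[1.5, [-1.51, -6.74, 0.13], np.float64(-39.7)]
```

>>> send_rows([
  [1.5,[0.2,-1.5,0],-8],
  [1.5,[0.1,-2.9,0],-16],
  [1.5,[-0.2,-4.2,0],-24],
  [1.5,[-0.8,-5.5,0],-32],
  [1.5,[-1.5,-6.7,0],-40],
])

```text
time: 9.62
tool_pos: [525.7, -74.2, 151.5]
orientation: [3.141, 0.004, -3.137]
force: [9.8, 2.4, -2.4]
grip_width: 0.195
grasp_force: 8.0
```

```bash
python3 mid.py 185.5 180
```

```text
angle 185.28212102218947 r 80.57761635532101 gf 7.9994382709264755
now chest [ 40.8 -62.4] z 151.5 yaw -179.7 t 9.625 F [ 9.8  2.4 -2.4] g 1.8
[1.5, [-0.02, -1.44, 0.15], np.float64(-7.7)]
[1.5, [-0.35, -2.82, 0.15], np.float64(-15.7)]
[1.5, [-0.92, -4.12, 0.15], np.float64(-23.7)]
[1.5, [-1.7, -5.3, 0.15], np.float64(-31.7)]
[1.5, [-2.67, -6.32, 0.16], np.float64(-39.7)]
```

>>> send_rows([
  [1.5,[0,-1.4,0],-8],
  [1.5,[-0.4,-2.8,0],-16],
  [1.5,[-0.9,-4.1,0],-24],
  [1.5,[-1.7,-5.3,0],-32],
  [1.5,[-2.7,-6.3,0],-40],
])

```text
time: 10.25
tool_pos: [552.3, -136.6, 151.4]
orientation: [-3.141, 0.003, -2.439]
force: [2.3, 6.7, 4.0]
grip_width: 0.191
grasp_force: 8.0
```

```bash
sed -i 's/10\*np.arange(1,6)/5*np.arange(1,7)/' mid.py; python3 mid.py 235.5 200
```

```text
angle 234.89989472304103 r 80.96376703877264 gf 8.001907244324684
now chest [  74.4 -121.2] z 151.4 yaw -139.7 t 10.25 F [2.3 6.7 4. ] g 1.76
[1.5, [-0.12, -0.78, 0.14], np.float64(12.3)]
[1.5, [-0.32, -1.46, 0.14], np.float64(4.3)]
[1.5, [-0.57, -2.12, 0.14], np.float64(-3.7)]
[1.5, [-0.88, -2.76, 0.14], np.float64(-11.7)]
[1.5, [-1.25, -3.37, 0.15], np.float64(-19.7)]
[1.5, [-1.67, -3.94, 0.15], np.float64(-27.7)]
```

>>> send_rows([
  [1.5,[-0.1,-0.8,0],-3],
  [1.5,[-0.3,-1.5,0],-6],
  [1.5,[-0.6,-2.1,0],-9],
  [1.5,[-0.9,-2.8,0],-12],
  [1.5,[-1.3,-3.4,0],-12],
])

```text
time: 10.88
tool_pos: [583.2, -153.9, 151.4]
orientation: [3.141, 0.002, -2.233]
force: [-7.0, 6.9, 8.7]
grip_width: 0.198
grasp_force: 8.0
```

>>> send_rows([
  [1.5,[-0.1,-0.2,0],0],
  [1.5,[-0.1,-0.2,0],0],
])

```text
time: 11.12
tool_pos: [583.2, -153.7, 151.0]
orientation: [3.137, -0.0, -2.234]
force: [-7.5, 6.3, 11.1]
grip_width: 0.195
grasp_force: 8.0
```

```bash
python3 mid.py 235.5 200
```

```text
angle 260.1521442768359 r 80.82554214575329 gf 8.001029267907143
now chest [ 107.2 -134.6] z 151.0 yaw -128.0 t 11.125 F [-7.5  6.3 11.1] g 1.79
[1.5, [0.59, 2.7, 0.11], np.float64(24.0)]
[1.5, [0.54, 1.99, 0.11], np.float64(16.0)]
[1.5, [0.43, 1.3, 0.1], np.float64(8.0)]
[1.5, [0.25, 0.61, 0.1], np.float64(0.0)]
[1.5, [0.02, -0.06, 0.1], np.float64(-8.0)]
[1.5, [-0.27, -0.71, 0.09], np.float64(-16.0)]
```

>>> send_rows([
  [4.5,[0,0,0],0],
  [4.5,[0,0,0],0],
  [4.5,[0,0,0],0],
  [4.5,[0,0,0],0],
  [4.5,[0,0,-2.5],0],
])

```text
time: 11.75
tool_pos: [583.6, -154.9, 174.0]
orientation: [3.138, -0.002, -2.234]
force: [0.7, -1.0, 0.9]
grip_width: 0.487
grasp_force: 0.0
```

>>> send_rows([
  [3,[0,0,-3],5],
  [1,[0,0,-3],15],
  [0,[0,0,-3],25],
  [0,[0,0,-3],35],
  [0,[0,0,-3],35],
])

```text
time: 12.38
tool_pos: [584.9, -155.2, 205.6]
orientation: [-3.142, 0.0, -2.843]
force: [-0.2, 0.4, -0.2]
grip_width: 0.009
grasp_force: 0.0
```

```bash
cat > cat.py <<'E'
from h import *
import sys
def pt(a,r=50,o=22):
    a=np.radians(a); return (95+r*np.cos(a)-o*np.sin(a), -190+r*np.sin(a)+o*np.cos(a))
z=float(sys.argv[1])
rows([(*pt(float(a)),z,float(a)-6.7,0) for a in sys.argv[2:]])
E
python3 cat.py 204 210
python3 - <<'E'
from h import *
im=imaging.grab_frame('wrist'); C=cam('wrist'); cv2.imwrite('pics/w3.png',im[:,:,::-1])
print(proj(C,[*w((121,-80)),179]),proj(C,[*w((107,-135)),179]), proj(C,[*w((95,-190)),130]))
E
```

```text
now chest [ 109.  -135.9] z 205.6 yaw -162.9 t 12.375 F [-0.2  0.4 -0.2] g 0.09
[0, [8.2, -7.11, 0.16], np.float64(-6.2)]
[392.45232101 327.23628725] [322.79523834 276.194955  ] [259.52022851 207.59829055]
```

View pics/w3.png

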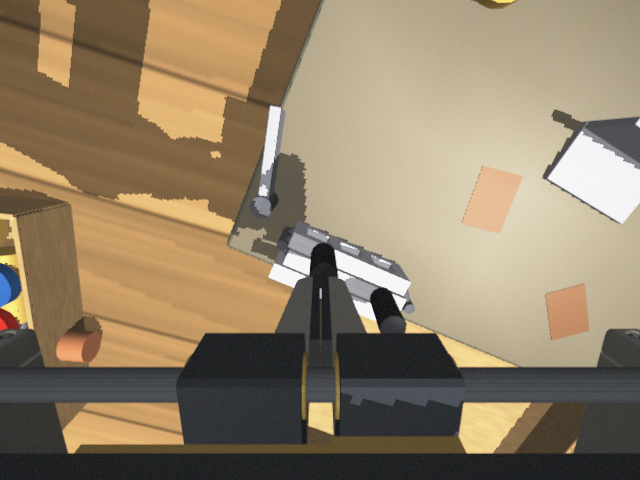

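All three sections are folded, with the knobs at (323,275) and (390,320). The catch runs from its post at (262,205) to its tip at (276,110). Next I'll get behind the catch.

>>> send_rows([
  [0,[4,-3.5,0],-6],
  [0,[8.2,-7.1,0],-6],
  [0,[8.2,-7.1,3],-6],
  [0,[8.2,-7.1,6],-6],
  [0,[8.2,-7.1,9],-6],
])

```text
time: 13.05
tool_pos: [527.2, -247.4, 114.8]
orientation: [-3.141, 0.0, -2.736]
force: [1.5, -0.4, -0.4]
grip_width: 0.004
grasp_force: 0.0
```

>>> send_rows([
  [0,[0,0,0],0],
  [0,[0,0,0],0],
])

```text
time: 13.3
tool_pos: [527.9, -247.4, 116.5]
orientation: [-3.141, 0.001, -2.738]
force: [1.0, 0.4, 0.4]
grip_width: 0.01
grasp_force: 0.0
```

```bash
python3 cat.py 114 201 192 183 174 165
```

```text
now chest [  63.1 -234.1] z 116.5 yaw -156.9 t 13.3 F [1.  0.4 0.4] g 0.09
[0, [0.32, 0.83, 0.25], np.float64(8.8)]
[0, [0.48, 1.68, 0.25], np.float64(17.8)]
[0, [0.5, 2.53, 0.25], np.float64(26.8)]
[0, [0.38, 3.38, 0.25], np.float64(35.8)]
[0, [0.14, 4.21, 0.25], np.float64(44.8)]
```

>>> send_rows([
  [0,[0.3,0.8,0.2],9],
  [0,[0.5,1.7,0.2],18],
  [0,[0.5,2.5,0.2],27],
  [0,[0.4,3.4,0.2],36],
  [0,[0.1,4.2,0.2],45],
])

```text
time: 13.92
tool_pos: [510.5, -209.1, 115.3]
orientation: [-3.141, 0.002, 2.754]
force: [-1.1, -1.0, -0.7]
grip_width: 0.006
grasp_force: 0.7
```

```bash
python3 cat.py 114 156 147 138 129 120
```

```text
now chest [  41.4 -198.1] z 115.3 yaw 157.8 t 13.925 F [-1.1 -1.  -0.7] g 0.05
[0, [0.33, 0.78, 0.13], np.float64(8.5)]
[0, [0.49, 1.62, 0.13], np.float64(17.5)]
[0, [0.51, 2.48, 0.13], np.float64(26.5)]
[0, [0.4, 3.33, 0.13], np.float64(35.5)]
[0, [0.16, 4.15, 0.13], np.float64(44.5)]
```

>>> send_rows([
  [0,[0.3,0.8,0],9],
  [0,[0.5,1.6,0],18],
  [0,[0.5,2.5,0],27],
  [0,[0.4,3.3,0],36],
  [0,[0.2,4.1,0],45],
])

```text
time: 14.55
tool_pos: [524.5, -170.3, 115.4]
orientation: [3.14, 0.002, 1.969]
force: [-0.7, -2.1, -0.2]
grip_width: 0.006
grasp_force: 0.6
```

```bash
python3 cat.py 114 112 104 96 90 87
```

```text
now chest [  50.7 -158. ] z 115.4 yaw 112.8 t 14.55 F [-0.7 -2.1 -0.2] g 0.06
[0, [0.28, 0.75, 0.14], np.float64(7.5)]
[0, [0.44, 1.49, 0.14], np.float64(15.5)]
[0, [0.49, 2.25, 0.14], np.float64(23.5)]
[0, [0.47, 2.82, 0.14], np.float64(29.5)]
[0, [0.43, 3.11, 0.14], np.float64(32.5)]
```

>>> send_rows([
  [0,[0.3,0.8,0],8],
  [0,[0.4,1.5,0],16],
  [0,[0.5,2.2,0],24],
  [0,[0.5,2.6,0],29],
  [0,[0.5,3,0],31],
])

```text
time: 15.18
tool_pos: [550.0, -153.9, 115.3]
orientation: [3.14, 0.001, 1.431]
force: [-1.1, 0.4, 0.3]
grip_width: 0.006
grasp_force: 0.5
```

>>> send_rows([
  [0,[0,0.1,0],0],
  [0,[0,0.2,0],0],
])

```text
time: 15.42
tool_pos: [551.4, -154.1, 114.4]
orientation: [3.141, 0.0, 1.433]
force: [-1.2, 1.3, 0.3]
grip_width: 0.007
grasp_force: 0.6
```

```bash
python3 cat.py 114 90 87 84 82
```

```text
now chest [  75.6 -138.7] z 114.4 yaw 82.1 t 15.425 F [-1.2  1.3  0.3] g 0.06
[0, [-0.13, -0.26, 0.04], np.float64(-1.2)]
[0, [-0.02, 0.0, 0.04], np.float64(1.8)]
[0, [0.08, 0.27, 0.04], np.float64(4.8)]
[0, [0.14, 0.45, 0.04], np.float64(6.8)]
```

>>> send_rows([
  [0,[0,0.2,0],0],
  [0,[0,0.4,0],0],
  [0,[0,0.6,0],0],
  [0,[0,0.8,0],0],
])

```text
time: 15.92
tool_pos: [553.1, -154.1, 113.6]
orientation: [-3.129, -0.001, 1.433]
force: [-28.4, 4.1, 27.5]
grip_width: 0.004
grasp_force: 15.5
```

```bash
python3 cat.py 114 90
python3 - <<'E'
from h import *
im=imaging.grab_frame('side'); cv2.imwrite('pics/s2.png',cv2.resize(im[200:420,220:490,::-1],None,fx=2.7,fy=2.7,interpolation=cv2.INTER_CUBIC))
E
```

```text
now chest [  77.3 -138.6] z 113.6 yaw 82.1 t 15.925 F [-28.4   4.1  27.5] g 0.04
[0, [-0.15, -0.43, -0.04], np.float64(-1.2)]
```

View pics/s2.png

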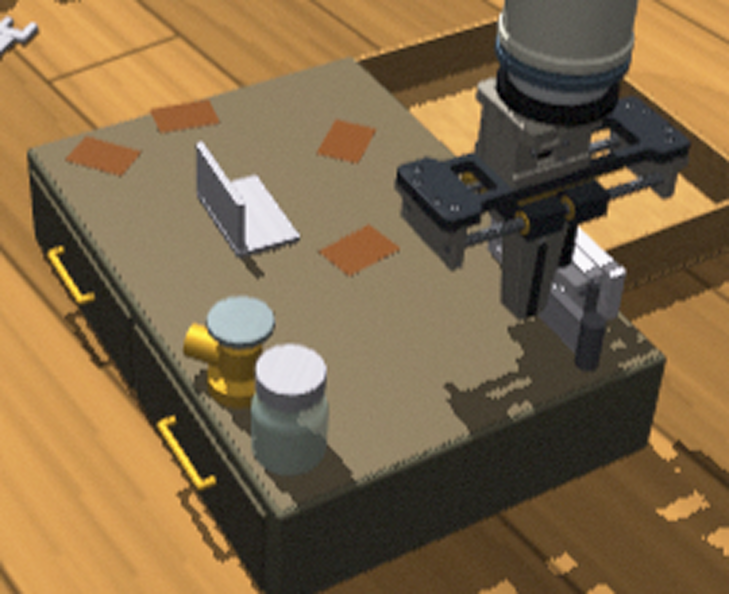

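The finger is pressing the catch against its stop (28 N) in front of the folded sections, and the bystanders haven't moved. I'll back off and rise.

>>> send_rows([
  [0,[0,-1,0],0],
  [0,[0,-3,0],0],
  [0,[0,-4,-3],0],
  [5,[0,-4,-8],0],
  [5,[0,-4,-10],0],
])

```text
time: 16.6
tool_pos: [520.9, -150.1, 216.5]
orientation: [3.137, 0.001, 1.432]
force: [-0.5, -0.3, -0.6]
grip_width: 0.199
grasp_force: 0.0
```

>>> send_rows([
  [5,[0,0,0],0],
  [5,[0,0,0],0],
])

```text
time: 16.85
tool_pos: [518.9, -149.5, 212.5]
orientation: [-3.141, -0.0, 1.432]
force: [-0.0, -1.3, -0.2]
grip_width: 0.417
grasp_force: 0.0
```

Run:
```python
from h import *
rows([(-85,50,210,79.5,5)])
for i in range(2):pass
im=imaging.grab_frame('top'); cv2.imwrite('pics/t3.png',cv2.resize(im[90:395,255:505,::-1],None,fx=1.9,fy=1.9))
```

```text
now chest [  42.8 -137.9] z 212.5 yaw 82.0 t 16.85 F [-0.  -1.3 -0.2] g 3.83
[5, [18.5, -13.19, 0.27], np.float64(2.5)]
```

View pics/t3.png

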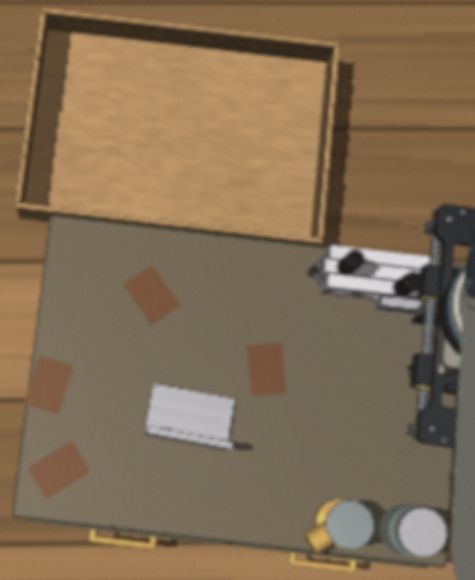

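The top view shows the sections folded with the catch bar in front at (400,303). The offcut is untouched at (190,415), and the carton is behind the edge. I'll move in behind the offcut's upright leg.

>>> send_rows([
  [3,[4.6,-3.3,0],-10.5],
  [3,[9.2,-6.6,0],-21],
  [3,[13.8,-9.9,0],-31.5],
  [3,[18.5,-13.2,0],-42],
  [3,[18.5,-13.2,0],-52.5],
])

```text
time: 17.52
tool_pos: [411.8, 54.5, 212.4]
orientation: [-3.14, -0.002, 2.358]
force: [0.2, -0.2, 1.2]
grip_width: 0.324
grasp_force: 0.0
```

>>> send_rows([
  [3,[0,0,0],-10.5],
  [3,[0,0,0],-21],
  [3,[0,0,0],-31.5],
  [3,[0,0,0],-36],
  [3,[0,0,0],-36],
])

```text
time: 18.15
tool_pos: [413.7, 51.9, 212.6]
orientation: [-3.141, -0.002, 2.976]
force: [-0.2, -0.3, -0.6]
grip_width: 0.328
grasp_force: 0.0
```

```bash
python3 -c "
from h import *
rows([(-85,50,106,170,3)])"
```

```text
now chest [-85.2  49.8] z 212.6 yaw 170.5 t 18.15 F [-0.2 -0.3 -0.6] g 3.02
[3, [-0.04, 0.03, 10.66], np.float64(0.5)]
```

>>> send_rows([
  [3,[0,0,4],0],
  [3,[0,0,8],0],
  [3,[0,0,10],0],
  [3,[0,0,10.5],0],
  [3,[0,0,10.5],0],
])

```text
time: 18.77
tool_pos: [414.3, 51.9, 108.6]
orientation: [-3.141, -0.001, 2.976]
force: [-1.1, 0.2, 0.4]
grip_width: 0.325
grasp_force: 0.0
```

```bash
python3 -c "
from h import *
rows([(x,50,107,170,3) for x in (-60,-30,0,30,60,90,120,150)])"
```

```text
now chest [-84.6  49.9] z 108.6 yaw 170.5 t 18.775 F [-1.1  0.2  0.4] g 2.99
[3, [-2.46, 0.13, 0.16], np.float64(0.5)]
[3, [-5.46, 0.28, 0.15], np.float64(0.5)]
[3, [-8.45, 0.42, 0.15], np.float64(0.5)]
[3, [-11.45, 0.57, 0.15], np.float64(0.5)]
[3, [-14.45, 0.72, 0.15], np.float64(0.5)]
[3, [-17.44, 0.87, 0.15], np.float64(0.5)]
[3, [-20.44, 1.01, 0.15], np.float64(0.5)]
[3, [-23.43, 1.16, 0.15], np.float64(0.5)]
```

>>> send_rows([
  [3,[-1.5,0.1,0.1],0],
  [3,[-3,0.2,0.1],0],
  [3,[-4.5,0.2,0.1],0],
  [3,[-6,0.3,0.1],0],
  [3,[-7.5,0.4,0.1],0],
])

```text
time: 19.4
tool_pos: [489.7, 43.4, 107.8]
orientation: [-3.141, -0.001, 2.976]
force: [-6.5, 1.1, 4.6]
grip_width: 0.33
grasp_force: 3.0
```

>>> send_rows([
  [3,[-1.5,0.1,0],0],
  [3,[-3,0.2,0],0],
  [3,[-4.5,0.2,0],0],
  [3,[-6,0.3,0],0],
  [3,[-7.5,0.4,0],0],
])

```text
time: 20.02
tool_pos: [564.4, 34.9, 107.9]
orientation: [-3.142, -0.001, 2.976]
force: [-5.9, 1.2, 4.9]
grip_width: 0.326
grasp_force: 2.9
```

Run:
```python
from h import *
rows([(x,50,107,170,3) for x in (120,150,170)])
im=imaging.grab_frame('side'); cv2.imwrite('pics/s3.png',im[100:420,200:560,::-1])
```

```text
now chest [66.4 50.5] z 107.9 yaw 170.5 t 20.025 F [-5.9  1.2  4.9] g 2.99
[3, [-5.35, 0.21, 0.08], np.float64(0.5)]
[3, [-8.35, 0.35, 0.08], np.float64(0.5)]
[3, [-10.35, 0.45, 0.08], np.float64(0.5)]
```

View pics/s3.png

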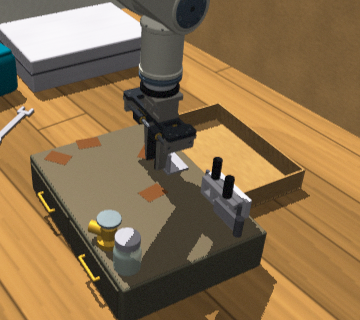

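The offcut is sliding squarely ahead of the fingers, with its flat leg at (177,165) near the far edge. The rail and catch are still closed. I'll push it over.

>>> send_rows([
  [3,[-1.5,0.1,0],0],
  [3,[-3,0.1,0],0],
  [3,[-4.5,0.2,0],0],
  [3,[-6,0.2,0],0],
  [3,[-7.5,0.3,0],0],
])

```text
time: 20.7
tool_pos: [639.6, 25.6, 107.7]
orientation: [3.141, 0.001, 2.976]
force: [0.8, -0.2, 0.0]
grip_width: 0.326
grasp_force: 0.0
```

>>> send_rows([
  [3,[-1.5,0.1,0],0],
  [3,[-2.5,0.1,0],0],
  [3,[-2.5,0.1,0],0],
  [3,[-2.5,0.1,0],0],
])

```text
time: 21.2
tool_pos: [662.4, 22.7, 107.4]
orientation: [-3.142, -0.001, 2.976]
force: [0.1, 0.5, -0.4]
grip_width: 0.326
grasp_force: 0.0
```

>>> send_rows([
  [3,[0,0,-4],0],
  [3,[2,0,-9],0],
  [3,[8,0,-12],0],
  [3,[14,0,-12],0],
  [3,[20,0,-12],0],
])

```text
time: 21.82
tool_pos: [463.4, 55.8, 228.0]
orientation: [3.141, 0.001, 2.976]
force: [-0.3, 0.5, 0.4]
grip_width: 0.324
grasp_force: 0.0
```

Run:
```python
from h import *
rows([(120,50,107,170,3)])
im=imaging.grab_frame('top'); im=im[85:395,255:505,::-1]; cv2.imwrite('pics/t4.png',cv2.resize(im,None,fx=1.9,fy=1.9))
```

```text
now chest [-36.3  59.5] z 228.0 yaw 170.5 t 21.825 F [-0.3  0.5  0.4] g 2.98
[3, [-15.64, -0.19, 12.12], np.float64(0.5)]
```

View pics/t4.png

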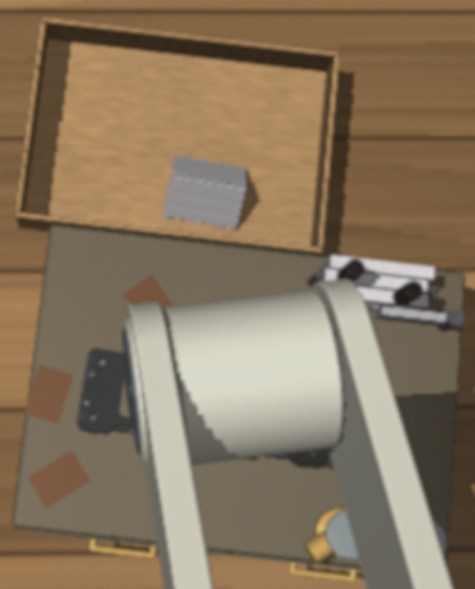

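The offcut lies in the carton at about (205,192) in the crop, with its legs like a roof. The rail sections and catch are closed. I'll check its position against the carton limits before handing in.

Run:
```python
from h import *
C=cam('top'); d=lambda q:(255+q[0]/1.9,85+q[1]/1.9)
for n,q,z in [('cart FL',(44,20),55),('cart FR',(338,54),55),('NL',(18,215),55),('NR',(322,250),55),('face low',(203,206),25),('face up',(210,170),25),('ridge',(207,182),38),('near edge',(203,226),6),('far edge',(210,158),6),('catch post',(455,317),130),('catch end',(385,312),124)]:
    print(n,ch(onz(C,*d(q),z)).round(1))
s=read_state(); print(s['force'])
```

```text
cart FL [379.2 244.8]
cart FR [378.1 -70.8]
NL [164.1 245.8]
NR [163.1 -70.5]
face low [203.5  54.4]
face up [243.9  50.7]
ridge [226.6  53.6]
near edge [186.4  50.9]
far edge [263.1  50.6]
catch post [  94.4 -189.5]
catch end [  92.7 -123.5]
[-7.54221793 -0.21693997 -0.97371137]
```

>>> send_rows([
  [3,[0,0,-2],0],
  [3,[0,0,-2],0],
  [3,[0,0,-2],0],
  [3,[0,0,-2],0],
])

```text
time: 22.38
tool_pos: [465.4, 55.4, 246.7]
orientation: [-3.141, -0.001, 2.976]
force: [0.2, -0.1, 0.4]
grip_width: 0.33
grasp_force: 0.0
```

```bash
python3 -c "
from h import *
print(read_state()['force'],robot.finish_job())"
```

```text
the job is handed in; nothing more can be done
[ 0.24578421 -0.09741933  0.38634807] None
```

I handed the job in at about 22 s with the rail folded, the catch turned to its stop in front of it and the offcut lying in the carton; the jar, valve and wrench were never touched, and no verdict was returned.

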